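# Clamp a filled cigar mould in the bench press

## Robot

A 7-joint arm with a two-finger parallel gripper is mounted at the origin on the work surface. World frame = base frame: x ahead of the robot, y to its left, z up, the work surface at z = 0. Lengths are in m, angles in rad, forces in N, time in s.
With the tool pointing down it reaches from about 0.425 to 0.875 m from the base axis. Payload 4.7 kg.
Tool frame: the origin (TCP) lies at the very end of the fingers, on their centre line; the grasp point (between the pads) lies 19 mm behind it; z points along the fingers, y is the direction in which the jaws open and shut (so a half turn about z gives the same grasp; the last joint's range is limited). The gripper opens to 85 mm and grips with 20 to 120 N. Pads are 22 mm wide; open, the fingers measure 114 mm over their backs; the gripper's body (76 mm by 85 mm) begins 54 mm behind the grasp point. The pads swing forward as they close: fully open they stand 13 mm farther back than shut.
Start: joints at [1.229, 0.321, -0.07, 1.45, 0.023, 1.371, -0.057], TCP at [0.226, -0.609, 0.231] pointing down, gripper open.
Joint ranges: [-2.86, 2.86], [-0.3, 2.09], [-1.38, 1.24], [0.06, 2.45], [-1.56, 4.7], [0.09, 2.05], [-2.69, 2.69]. Speed limits (rad/s): [2.57, 2.57, 3.14, 3.14, 3.14, 3.14, 3.14].

## Interface

Orientations are given as [roll, pitch, yaw] about the fixed x, y, z axes, in that order (R = Rz(yaw) Ry(pitch) Rx(roll)).
In Python, from plant import ctrl gives the robot as it stands. The module is installed in compiled form; this text tells all that it offers.
- The arm moves only by the tool apply_moves, never from a script. Its argument "increments" is a list that holds one entry, the list of rows, each a list of 6 numbers: the shift along the tool's x, y, z in m, then the turn, a rotation vector about the tool's x, y, z in degrees. In form: [[[x, y, z, ax, ay, az], ...]]. A call has 1 to 12 rows; each row shifts and turns the commanded pose from where the row before left it, along the tool's axes as they then stand; what a row does not reach is not made up. A row lasts 1/10 s, in which the tool goes at most 50 mm and 8.59 degrees, less where a joint would pass 70% of its speed; a pose out of reach is approached as far as the arm can. A call is refused whole if a number of a shift passes 0.05 or a number of a turn 8.59, either way. A call with a gripper value outside its range is refused whole. "fingers" is the opening in per cent of the stroke, from 0 (shut) to 100 (fully open), set as the call begins (left out, the last holds). The fingers move at their own pace and stop on an object; "squeeze" is the grip in N (left out, the last holds). Time passes only in rows, so rows that do not move let the fingers close. It gives the time, the measured TCP pose, the force and the opening at its end, in the units of the state.
- ctrl.state(): the state, without advancing time (a new reading comes with each control period).
- ctrl.grab_frame(name): name is "scene" or "top"; returns (picture, depth): 480x640x3 uint8, red, green, blue; 480x640 float32, m along the optical axis (not along the pixel's ray), 0 where there is no reading.
- ctrl.calibration(name): a dict with "vertical_fov" (degrees; the focal length in pixels is half the picture's height over the tangent of half this angle, whatever the lens; pixels are square), "cx", "cy" (the principal point, pixels), "xyz" and "orientation" of the camera in the world. Camera axes: x right, y up, looking along -z (the intrinsics and any distortion apply to the point x, -y, -z); pixel columns grow to the right and rows downward; lengths in m; the calibration is good to about 2 mm. A picture is of the moment at which its call begins. calibration takes no time and is no camera call.
- ctrl.hand_in(): hands the job in, once; it reports no verdict.
The state is a dict: "time_s": time; "joints": joint angles; "joint_velocities": joint speeds; "effort": joint torques, N m; "position": TCP position; "ee_rot": TCP orientation; "ft_force": force on the tool from outside, world axes, zero at the start; "ft_torque": the same for the moment, N m; "finger_gap": finger opening in m.
Only numpy, scipy, OpenCV 4.12 (cv2) and the standard library are available. Lean on these libraries where they do the work, as an engineer would, in place of code of your own. Each camera call takes 0.05 s, during which the arm holds its last target.

## Task

Stand the filled cigar mould in the bed of the bench press between the jaw and the spring plate. Then squeeze the jaw's release lever against its grip post, keep it squeezed while you slide the jaw against the mould and press it on to the spring plate, and let go so that the latch drops home in a notch and the mould stays clamped with about 10 newtons: no less than 5, no more than 15, and never over 20 on the way.

Things in the scene. Friction and masses are not known exactly. Their poses are not given: they have to be found in the camera images.
- mould_center (a point): Centre (half-way up) of the filled cigar mould: pale wooden block of two halves, 150 mm long (x), 52 thick (y), 105 high (z), about 0.45 kg, standing on its long edge on the bench at the right, five cigar ends in a row on top. Take it from above across its thickness, near the top; it goes into the bed the same way up, its length across the bed (along the bed's x, either way round).
- bed (a point): Bed of the bench mould press: point on its centre line, level with the tops of its two polished rails, 22 mm above the bench. y runs along the bed in the jaw's closing direction, x across, z up. Side lips, 10 mm higher than the rails, leave 172 mm between them. The mould stands on the rails in the clear space between the jaw's face and the spring plate and slides there with 0.4 to 1 N of drag.
- end_block (a point): Top edge of the fixed end block's face that looks at the jaw, 190 mm along the bed's y; axes as the bed's. The spring plate (130 mm wide, top 106 mm above the bench) stands in front of it on a barrel: its face at rest is 30 to 65 mm from the block, wherever it was last set; this is not measured, so feel for it. It gives way along y by up to 28 mm, 0.7 N per mm.
- jaw: Sliding jaw, 130 mm wide, top 112 mm above the bench. Origin on the face that meets the mould, on the centre line, at bench height; axes as the bed's. Starts 145 mm or more from the plate. Slides along y as far as 0.145 m on the bed's y, with 1.5 N of friction plus 6 N per m/s, only while the release is squeezed: else the lever's tooth holds it in a ladder of notches 6 mm apart.
- grip (a point): Middle of the jaw's grip post and release lever when squeezed together: 128 mm above the bench, 78 mm behind the jaw's face. Fixed post behind (-y side, its back 14 mm from here), lever in front (its front 26 mm from here at rest, 11 when squeezed); both upright, 30 mm wide (x), tops 153 mm and free down to 95 mm above the bench. Take from above, closing along y.
- lever (a joint): Release lever angle, rad: 0 = tooth home in a notch, 0.14 = squeezed home on its stop (3 to 7 N); above 0.11 the tooth is clear. Let go between two notches, the loaded jaw is pushed back by the spring plate until the tooth drops into the next one behind: counting the opening fingers this gives back up to 9 mm of the plate's travel.
Not all that is in view belongs to the job. Leave any orange look-alike of the part that bears mould_center alone.

How it is judged:
On the way, in this order (a step that is already met when the one before it is completed fails the run):
1. the mould stands upright in the press bed, let go (z of mould_center in the frame of bed between 0.047 and 0.058 m and x of mould_center in the frame of bed between -0.015 and 0.015 m and y of mould_center in the frame of jaw between 0.02 and 0.16 m and angle between mould_center's own z axis and vertical below 0.1 rad and contact force between mould and the fingers below 0.3 N), for 0.2 s.
2. the release lever is held squeezed (value of joint lever above 0.095 rad), for 0.2 s.
At the end, for the whole second after the job is handed in: The mould stands upright on the press rails between the side lips, at rest; the lever is back at 0 (below 0.03 rad, tooth home in a notch); the jaw presses the mould with 5 to 15 N (z of mould_center in the frame of bed between 0.047 and 0.058 m and x of mould_center in the frame of bed between -0.015 and 0.015 m and angle between mould_center's own z axis and vertical below 0.06 rad and value of joint lever below 0.03 rad and contact force between jaw and mould between 5 and 15 N and linear speed of mould below 0.01 m/s); the robot touches nothing.
It fails at once if the jaw presses the mould with more than 20 N (contact force between jaw and mould above 20 N).
It fails at once if the mould is tipped over (angle between mould_center's own z axis and vertical above 0.6 rad).
It also fails if it takes over 61 s, if anything falls off the work surface, if the arm or the gripper's body presses on something with over 40 N, if the wrist force passes 120 N, or if a joint passes its speed limit or range.

## Working session

There is one attempt and no reset: what is moved stays moved. The work goes in short steps, Python scripts to look and compute and a tool call to move; the robot and the scene stay as the last step left them, time stands still between calls to the robot, and variables do not carry over. Pictures are saved under pics/ and viewed, and the job is handed in when it is done.

Besides the shell and the picture viewer there is one more tool, called after "Emit:" by a JSON object that holds its "fn" and its "kwargs". apply_moves: Moves the arm, as the interface text tells. Its arguments: {"type":"object","properties":{"increments":{"type":"array"},"fingers":{"type":"number"},"squeeze":{"type":"number"}},"required":["increments"]}

```bash
mkdir -p pics
python3 - <<'E'
from plant import ctrl
import cv2,numpy as np
s=ctrl.state(); print({k:np.round(v,3) for k,v in s.items()})
for n in("scene","top"):
    p,d=ctrl.grab_frame(n); cv2.imwrite(f"pics/{n}0.png",p[:,:,::-1]); np.save(f"{n}0.npy",d); np.save(f"{n}0p.npy",p)
    print(n,ctrl.calibration(n),(d==0).mean())
E
```

```text
{'time_s': np.float64(0.0), 'joints': array([ 1.229,  0.322, -0.07 ,  1.452,  0.023,  1.371, -0.057]), 'joint_velocities': array([ 0.   , -0.   , -0.   ,  0.001, -0.002, -0.001, -0.001]), 'effort': array([ 1.0000e-03, -4.9358e+01, -3.8100e-01, -3.1434e+01,  1.3000e-02,
        1.1000e-02,  0.0000e+00]), 'position': array([ 0.226, -0.609,  0.23 ]), 'ee_rot': array([-3.14 ,  0.   ,  0.356]), 'ft_force': array([-0.735, -0.435,  0.5  ]), 'ft_torque': array([-0.013, -0.007, -0.016]), 'finger_gap': np.float64(0.085)}
scene {'vertical_fov': 54.74824572353055, 'cx': 320.9271061206717, 'cy': 237.98721363813712, 'xyz': array([1.01489719, 0.10703804, 0.86775674]), 'orientation': array([5.42144080e-01, 1.68627284e-03, 1.84764787e+00])} 0.004072265625
top {'vertical_fov': 45.083062361347, 'cx': 305.6093392229492, 'cy': 243.12498554844467, 'xyz': array([ 0.39048003, -0.03441577,  1.28221392]), 'orientation': array([ 0.12790177, -0.00686845, -1.54627181])} 0.0037825520833333335
```

View pics/scene0.png

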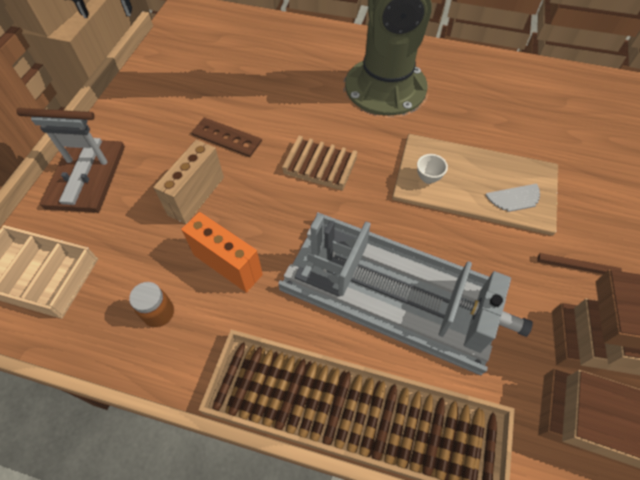

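View pics/top0.png

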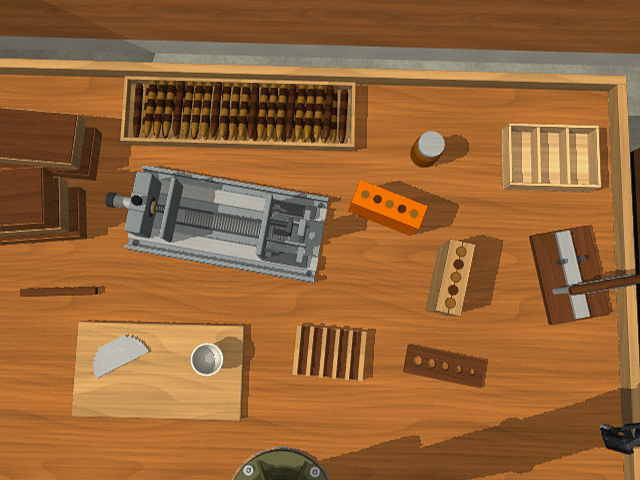

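The top view shows the pale mould near (452,277), the orange look-alike near (388,206), and the press near (230,222). The jaw is at about x=270 with its grip to the right of it, and the spring plate and end block are at about 170/140. Next I'll set up the geometry helpers.

```bash
cat > h.py <<'E'
import numpy as np,cv2
from scipy.spatial.transform import Rotation as R
from plant import ctrl
def cam(n):
    c=ctrl.calibration(n); f=240/np.tan(np.radians(c["vertical_fov"]/2))
    return f,c["cx"],c["cy"],np.array(c["xyz"]),R.from_euler('xyz',c["orientation"]).as_matrix()
def ray(n,u,v):
    f,cx,cy,t,M=cam(n); u=np.asarray(u,float);v=np.asarray(v,float)
    d=np.stack([(u-cx)/f,-(v-cy)/f,-np.ones_like(u)],-1)
    return t,d@M.T
def onplane(n,u,v,z):
    t,d=ray(n,u,v); return t+d*((z-t[2])/d[...,2])[...,None]
def cloud(n,dep):
    v,u=np.mgrid[0:480,0:640]; t,d=ray(n,u,v); P=t+d*dep[...,None]; P[dep==0]=np.nan; return P
def proj(n,P):
    f,cx,cy,t,M=cam(n); q=(np.asarray(P)-t)@M
    return np.stack([cx+f*q[...,0]/-q[...,2],cy-f*q[...,1]/-q[...,2]],-1)
E
python3 - <<'E'
from h import *
for n in("scene","top"):
    P=cloud(n,np.load(n+"0.npy")); p=np.load(n+"0p.npy")
    pts={"scene":[(100,150),(300,120),(270,320),(540,130),(188,175),(222,250),(380,60)],"top":[(400,120),(280,300),(520,250),(350,400),(456,275),(388,206),(60,360),(500,400)]}[n]
    for u,v in pts: print(n,u,v,np.round(P[v,u],4))
    im=p[:,:,::-1]
    r={"scene":(150,130,120,100),"top":(110,150,230,140)}[n]
    if n=="scene":
        c=im[205:375,265:545]; cv2.imwrite("pics/scene_press.png",cv2.resize(c,None,fx=2.8,fy=2.8,interpolation=cv2.INTER_CUBIC))
        c=im[120:300,130:280]; cv2.imwrite("pics/scene_mould.png",cv2.resize(c,None,fx=3.2,fy=3.2,interpolation=cv2.INTER_CUBIC))
    else:
        c=im[155:290,100:340]; cv2.imwrite("pics/top_press.png",cv2.resize(c,None,fx=3.3,fy=3.3,interpolation=cv2.INTER_CUBIC))
        c=im[165:330,340:500]; cv2.imwrite("pics/top_mould.png",cv2.resize(c,None,fx=3.5,fy=3.5,interpolation=cv2.INTER_CUBIC))
E
```

```text
scene 100 150 [ 0.4585 -0.5806  0.0601]
scene 300 120 [ 0.1849 -0.1865 -0.0003]
scene 270 320 [ 0.7224 -0.082   0.0016]
scene 540 130 [0.0548 0.41   0.0016]
scene 188 175 [ 0.502  -0.3288  0.1064]
scene 222 250 [ 0.6495 -0.1929  0.1043]
scene 380 60 [ 0.0632 -0.0159  0.1279]
top 400 120 [ 0.846  -0.249   0.0019]
top 280 300 [0.4275 0.0142 0.0017]
top 520 250 [ 0.5517 -0.5177  0.0041]
top 350 400 [ 0.2157 -0.1438 -0.0033]
top 456 275 [ 0.4841 -0.3469  0.1067]
top 388 206 [ 0.6238 -0.2075  0.1055]
top 60 360 [0.2861 0.4875 0.0014]
top 500 400 [ 0.2246 -0.4666  0.0053]
```

View pics/top_press.png

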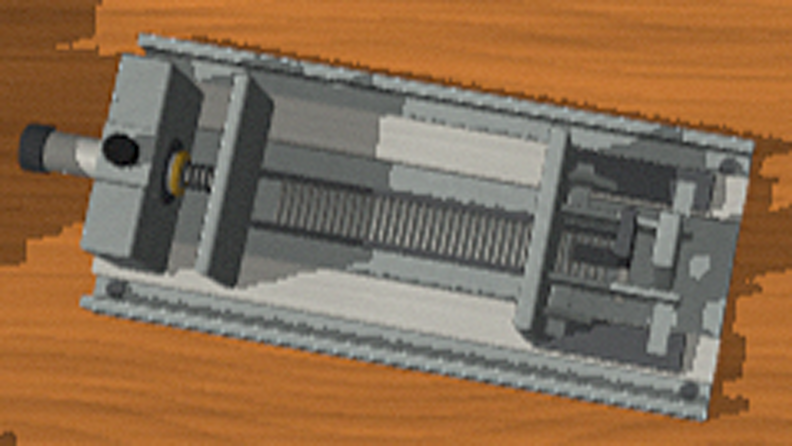

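View pics/scene_press.png

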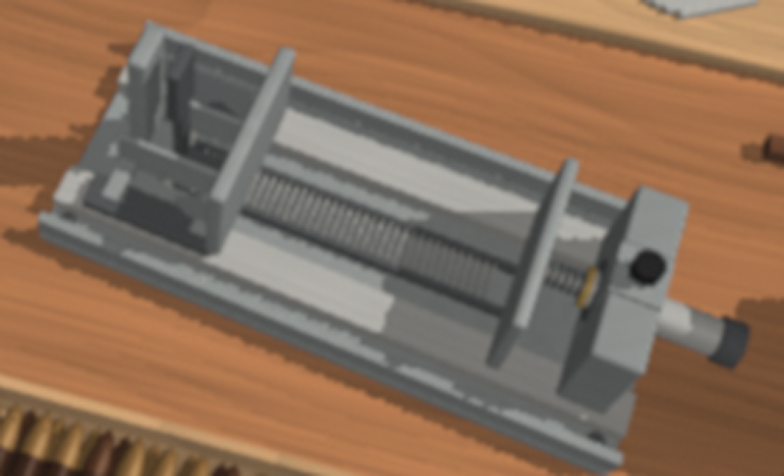

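View pics/top_mould.png

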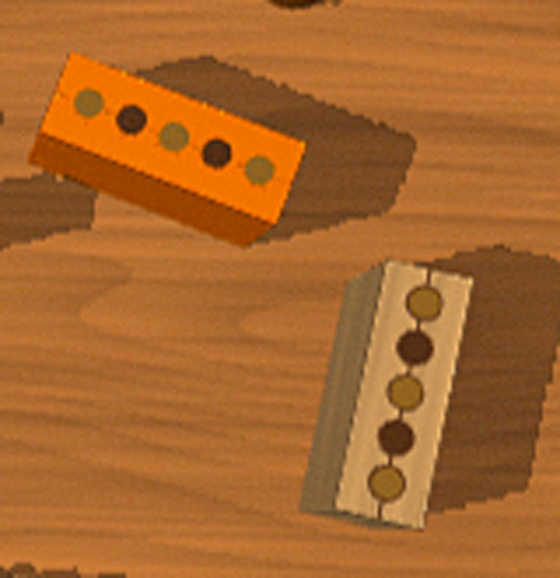

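The candidates in the top view are the pale block at (452,277) and the orange block at (388,206). The pale wooden one fits, and the crop confirms it: cigar ends in a row, tan, seam down its middle. I'll measure now.

```bash
cat > meas.py <<'E'
from h import *
def rect(n,dep,zlo,zhi,box):
    P=cloud(n,dep); m=(P[...,2]>zlo)&(P[...,2]<zhi)&(P[...,0]>box[0])&(P[...,0]<box[1])&(P[...,1]>box[2])&(P[...,1]<box[3])
    k,lab,st,_=cv2.connectedComponentsWithStats(m.astype(np.uint8)); out=[]
    for i in range(1,k):
        if st[i,4]<25: continue
        q=P[lab==i]; r=cv2.minAreaRect((q[:,:2]*1000).astype(np.float32)); out.append((st[i,4],np.round(r[0],1),np.round(r[1],1),round(r[2],1),round(float(np.median(q[:,2])),4)))
    return out
if __name__=="__main__":
  for n in("scene","top"):
    d=np.load(n+"0.npy")
    print(n,"mould",rect(n,d,.095,.115,(.38,.58,-.43,-.27)))
    for z0,z1 in((.135,.165),(.098,.122),(.026,.04)):
        print(n,z0,*rect(n,d,z0,z1,(.45,.8,-.12,.35)),sep="\n   ")
E
python3 meas.py
```

```text
scene mould [(np.int32(1588), array([ 482. , -346.2]), array([ 55.9, 151.6]), 78.0, 0.1063)]
scene
   0.135
   (np.int32(183), array([569.5, -30.2]), array([14.9, 33.8]), 80.9, 0.1538)
   (np.int32(120), array([573.2,  -5.2]), array([10.1, 30.1]), 81.8, 0.152)
scene
   0.098
   (np.int32(452), array([580.6,  47.8]), array([ 12.5, 129.9]), 81.5, 0.1125)
   (np.int32(81), array([574. , -25.9]), array([11.8, 30.4]), 54.7, 0.111)
   (np.int32(65), array([577.2,  -1.4]), array([ 8.5, 26.9]), 61.3, 0.1099)
   (np.int32(395), array([611.1, 249.2]), array([ 10.4, 129.6]), 81.3, 0.1066)
   (np.int32(1264), array([620.1, 309.5]), array([ 34.5, 130.6]), 81.7, 0.108)
scene
   0.026
   (np.int32(190), array([481. ,  -8.2]), array([102. ,  10.5]), 81.0, 0.0327)
   (np.int32(172), array([518.6,  11.8]), array([48.9, 27.5]), 82.0, 0.0341)
   (np.int32(492), array([506.7, 161.4]), array([202.8,  11.2]), 81.4, 0.0324)
   (np.int32(132), array([566.5,  13. ]), array([34.1, 28.8]), 82.5, 0.0319)
   (np.int32(743), array([618.7,  -5.4]), array([105.7,  46.2]), 81.9, 0.0342)
   (np.int32(96), array([526.4
[... 3965 characters left out ...]
, 0.0317)
   (np.int32(36), array([659.9, 286.8]), array([ 4.3, 45.6]), 85.2, 0.0332)
   (np.int32(40), array([634.9, 241.1]), array([ 2.8, 72.1]), 81.5, 0.0343)
   (np.int32(506), array([620. , -11.4]), array([94.1, 37.8]), 81.6, 0.0333)
   (np.int32(33), array([589.4, 297.6]), array([ 2.6, 32.7]), 80.1, 0.0336)
   (np.int32(28), array([570.7, 251.1]), array([ 2.5, 49.9]), 81.6, 0.0336)
   (np.int32(92), array([572.6,  14.8]), array([41.5, 21.1]), 74.2, 0.0305)
   (np.int32(41), array([546.6,  39.2]), array([16. , 14.3]), 74.9, 0.0342)
   (np.int32(718), array([503.2, 145.9]), array([411.5,   8.6]), 81.3, 0.0317)
   (np.int32(546), array([524.5,   4.3]), array([101.3,  43.7]), 82.2, 0.0331)
```

Run:
```python
from h import *
# orthographic height map of press, 2px/mm
H=np.zeros((600,800),np.float32)
for n in("scene","top"):
    P=cloud(n,np.load(n+"0.npy")).reshape(-1,3)
    P=P[np.isfinite(P).all(1)]
    # u: +y right from -0.08..0.32 ; v: x down from .5 .. .8
    u=((P[:,1]+0.08)*2000).astype(int); v=((P[:,0]-0.5)*2000).astype(int)
    ok=(u>0)&(u<799)&(v>0)&(v<599)
    for a,b,z in zip(u[ok],v[ok],P[ok,2]):
        H[b-1:b+2,a-1:a+2]=np.maximum(H[b-1:b+2,a-1:a+2],z)
cv2.imwrite("pics/hmap.png",cv2.applyColorMap(np.clip(H/0.17*255,0,255).astype(np.uint8),cv2.COLORMAP_JET))
```

```text
(no output)
```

View pics/hmap.png

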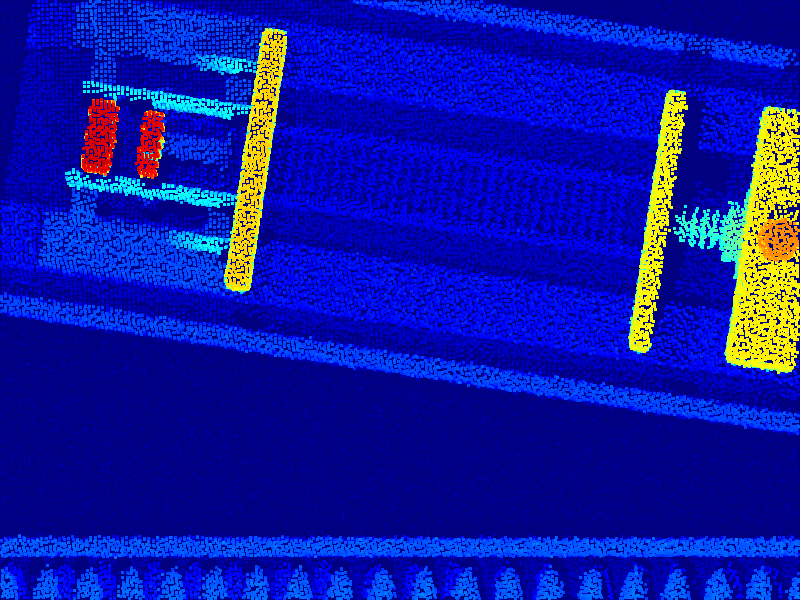

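Measurements agree between the two views to about 2 mm, and the heights match the text: mould top 0.105, jaw 0.112, post 0.153.

| Item | World position / value |
|---|---|
| Mould centre | (0.481, -0.346), yaw -12.1° |
| Bed | yaw -8.65°, origin about (0.5886, 0.1042) |
| Jaw face | bed y about -51 mm |
| Plate face | bed y about 141.5 mm |
| Grip | about (0.5693, -0.0231) |

I'll turn the tool to the mould's yaw first.

Emit:
{"fn": "apply_moves", "kwargs": {"increments": [[[0,0,0,0,0,8.13],[0,0,0,0,0,8.13],[0,0,0,0,0,8.13],[0,0,0,0,0,8.13],[0,0,0,0,0,0]]], "fingers": 100}}

```text
time_s: 0.6
position: [0.2263, -0.609, 0.2307]
ee_rot: [-3.141, 0.001, -0.212]
ft_force: [-0.3, 0.3, -0.1]
finger_gap: 0.0854
```

```bash
cat > go.py <<'E'
import sys
from h import *
s=ctrl.state(); M=R.from_euler('xyz',s["ee_rot"]).as_matrix()
print("t",round(s["time_s"],2),"pos",np.round(s["position"],4),"rpy deg",np.round(np.degrees(s["ee_rot"]),2),"F",np.round(s["ft_force"],2),"gap",round(s["finger_gap"],4))
if len(sys.argv)>3: print("tool shift",np.round(M.T@(np.array(list(map(float,sys.argv[1:4])))-s["position"]),4))
E
python3 go.py 0.481 -0.346 0.231
```

```text
t 0.6 pos [ 0.2263 -0.609   0.2307] rpy deg [-1.7996e+02  4.0000e-02 -1.2150e+01] F [-0.28  0.33 -0.07] gap 0.0854
tool shift [ 1.936e-01 -3.108e-01 -2.000e-04]
```

Emit:
{"fn": "apply_moves", "kwargs": {"increments": [[[0.0242,-0.0388,0,0,0,0],[0.0242,-0.0388,0,0,0,0],[0.0242,-0.0388,0,0,0,0],[0.0242,-0.0388,0,0,0,0],[0.0242,-0.0388,0,0,0,0],[0.0242,-0.0388,0,0,0,0],[0.0242,-0.0388,0,0,0,0],[0.0242,-0.0388,0,0,0,0],[0,0,0,0,0,0],[0,0,0,0,0,0]]]}}

```text
time_s: 1.6
position: [0.4818, -0.3451, 0.231]
ee_rot: [-3.142, 0.001, -0.205]
ft_force: [-0.7, -0.0, -0.3]
finger_gap: 0.0853
```

```bash
python3 go.py 0.481 -0.346 0.068
```

```text
t 1.6 pos [ 0.4818 -0.3451  0.231 ] rpy deg [-1.800e+02  3.000e-02 -1.176e+01] F [-0.7  -0.01 -0.31] gap 0.0853
tool shift [-0.0005  0.0011  0.163 ]
```

Emit:
{"fn": "apply_moves", "kwargs": {"increments": [[[0,0.001,0.04,0,0,0],[0,0,0.04,0,0,0],[0,0,0.03,0,0,0],[0,0,0.02,0,0,0],[0,0,0.02,0,0,0],[0,0,0.013,0,0,0],[0,0,0,0,0,0],[0,0,0,0,0,0]]]}}

```text
time_s: 2.4
position: [0.4805, -0.3485, 0.0688]
ee_rot: [3.141, -0.0, -0.212]
ft_force: [0.2, -0.1, 0.1]
finger_gap: 0.0854
```

Emit:
{"fn": "apply_moves", "kwargs": {"increments": [[[0,0,0,0,0,0],[0,0,0,0,0,0],[0,0,0,0,0,0],[0,0,0,0,0,0],[0,0,0,0,0,0],[0,0,0,0,0,0],[0,0,0,0,0,0],[0,0,0,0,0,0]]], "fingers": 0, "squeeze": 50}}

```text
time_s: 3.2
position: [0.4816, -0.3474, 0.0696]
ee_rot: [3.141, -0.002, -0.211]
ft_force: [-0.8, 1.9, 6.4]
finger_gap: 0.0515
```

Emit:
{"fn": "apply_moves", "kwargs": {"increments": [[[0,0,-0.02,0,0,0],[0,0,-0.03,0,0,0],[0,0,-0.04,0,0,0],[0,0,-0.05,0,0,0],[0,0,-0.05,0,0,0],[0,0,-0.04,0,0,0],[0,0,0,0,0,0],[0,0,0,0,0,0],[0,0,0,0,0,0]]]}}

```text
time_s: 4.1
position: [0.4794, -0.3469, 0.2952]
ee_rot: [-3.14, 0.005, -0.212]
ft_force: [-0.2, -0.0, -4.8]
finger_gap: 0.0515
```

```bash
python3 go.py 0.597 0.158 0.30
python3 - <<'E'
from meas import *
for n in("scene","top"):
    p,d=ctrl.grab_frame(n); cv2.imwrite(f"pics/{n}_lift.png",p[:,:,::-1])
    print(n,rect(n,d,.15,.36,(.35,.62,-.48,-.22)))
E
```

```text
t 4.1 pos [ 0.4794 -0.3469  0.2952] rpy deg [-179.9     0.28  -12.14] F [-0.18 -0.   -4.83] gap 0.0515
tool shift [ 0.0088 -0.5184 -0.0039]
scene [(np.int32(5383), array([ 486.8, -339.8]), array([112.6, 152.1]), 42.3, 0.3035)]
top [(np.int32(963), array([ 524.2, -355.6]), array([54.9, 55.6]), 77.4, 0.3293), (np.int32(2089), array([ 443.7, -332.4]), array([96.5, 70. ]), 12.8, 0.3298)]
```

View pics/scene_lift.png

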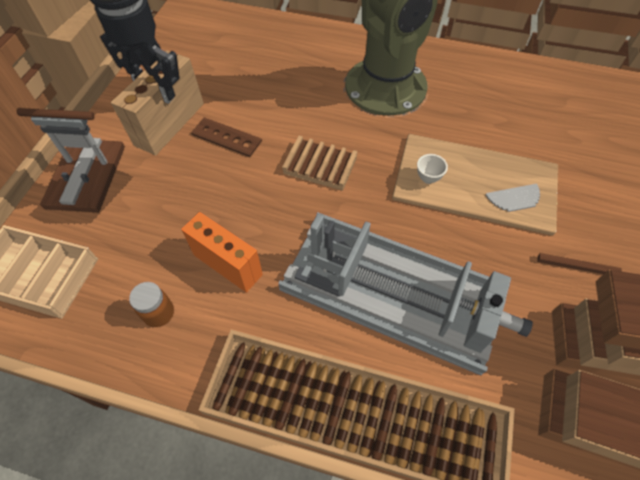

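The mould is held upright and centred at scene (160,100), with its bottom about 70 mm below the TCP. Now I'll carry it over the bed.

Emit:
{"fn": "apply_moves", "kwargs": {"increments": [[[0.0005,-0.015,0,0,0,0],[0.0008,-0.03,0,0,0,0],[0.0008,-0.042,0,0,0,0],[0.0008,-0.048,0,0,0,0],[0.0008,-0.048,0,0,0,0],[0.0008,-0.048,0,0,0,0],[0.0008,-0.048,0,0,0,0],[0.0008,-0.048,0,0,0,0],[0.0008,-0.048,0,0,0,0],[0.0008,-0.048,0,0,0,0],[0.0008,-0.042,0,0,0,0],[0.0004,-0.033,0,0,0,0]]]}}

```text
time_s: 5.4
position: [0.5929, 0.1424, 0.2977]
ee_rot: [-3.14, 0.002, -0.208]
ft_force: [-0.5, -0.2, -4.2]
finger_gap: 0.0514
```

Emit:
{"fn": "apply_moves", "kwargs": {"increments": [[[0,-0.015,0,0,0,-1.7],[0,-0.005,0,0,0,-1.8],[0,0,0,0,0,0],[0,0,0,0,0,0]]]}}

```text
time_s: 5.8
position: [0.5982, 0.1549, 0.298]
ee_rot: [3.14, 0.0, -0.154]
ft_force: [0.1, -0.6, -4.7]
finger_gap: 0.0512
```

```bash
python3 go.py 0.597 0.158 0.115
python3 - <<'E'
from meas import *
for n in("scene","top"):
    p,d=ctrl.grab_frame(n); cv2.imwrite(f"pics/{n}_over.png",p[:,:,::-1])
E
```

```text
t 5.8 pos [0.5982 0.1549 0.298 ] rpy deg [ 1.799e+02  1.000e-02 -8.800e+00] F [ 0.09 -0.6  -4.73] gap 0.0512
tool shift [-0.0017 -0.0032  0.183 ]
```

View pics/scene_over.png

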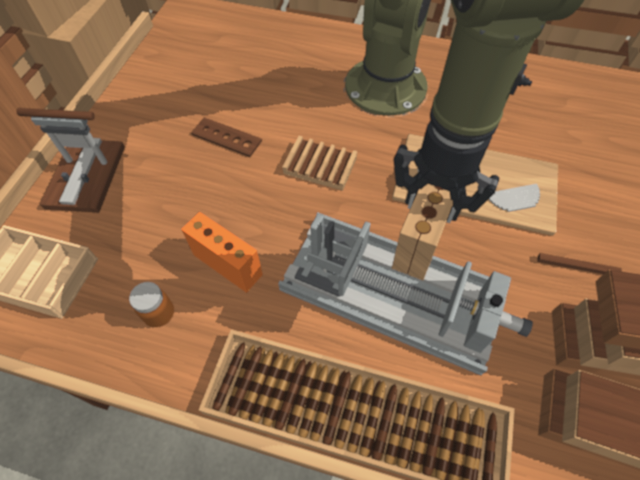

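Emit:
{"fn": "apply_moves", "kwargs": {"increments": [[[-0.0015,-0.002,0.03,0,0,0],[0,0,0.04,0,0,0],[0,0,0.04,0,0,0],[0,0,0.03,0,0,0],[0,0,0.025,0,0,0],[0,0,0.015,0,0,0],[0,0,0.01,0,0,0],[0,0,0,0,0,0],[0,0,0,0,0,0]]]}}

```text
time_s: 6.8
position: [0.5978, 0.1594, 0.1095]
ee_rot: [-3.141, -0.002, -0.151]
ft_force: [0.0, 0.3, -4.3]
finger_gap: 0.0514
```

Emit:
{"fn": "apply_moves", "kwargs": {"increments": [[[0,0,0.005,0,0,0],[0,0,0.004,0,0,0],[0,0,0.002,0,0,0],[0,0,0,0,0,0],[0,0,0,0,0,0]]]}}

```text
time_s: 7.3
position: [0.597, 0.1593, 0.0973]
ee_rot: [3.142, -0.0, -0.151]
ft_force: [-0.6, 0.7, -4.4]
finger_gap: 0.0517
```

Emit:
{"fn": "apply_moves", "kwargs": {"increments": [[[0,0,0.002,0,0,0],[0,0,0.002,0,0,0],[0,0,0.001,0,0,0],[0,0,0,0,0,0],[0,0,0,0,0,0]]]}}

```text
time_s: 7.8
position: [0.5969, 0.1592, 0.0922]
ee_rot: [3.141, 0.0, -0.151]
ft_force: [0.6, -0.2, -3.6]
finger_gap: 0.0512
```

Emit:
{"fn": "apply_moves", "kwargs": {"increments": [[[0,0,0.001,0,0,0],[0,0,0.001,0,0,0],[0,0,0,0,0,0],[0,0,0,0,0,0]]]}}

```text
time_s: 8.2
position: [0.5974, 0.1595, 0.0916]
ee_rot: [-3.142, -0.001, -0.151]
ft_force: [-3.1, -0.2, 6.6]
finger_gap: 0.0511
```

Contact with the rails felt, so I'll open and retreat.

Emit:
{"fn": "apply_moves", "kwargs": {"increments": [[[0,0,0,0,0,0],[0,0,0,0,0,0],[0,0,0,0,0,0],[0,0,0,0,0,0],[0,0,0,0,0,0],[0,0,-0.03,0,0,0],[0,0,-0.05,0,0,0],[0,0,-0.05,0,0,0],[0,0,-0.03,0,0,0],[0,0,0,0,0,0],[0,0,0,0,0,0]]], "fingers": 100}}

```text
time_s: 9.3
position: [0.5972, 0.1594, 0.2508]
ee_rot: [-3.141, -0.001, -0.151]
ft_force: [-0.4, -0.3, -1.3]
finger_gap: 0.0852
```

```bash
python3 go.py 0.5693 -0.0231 0.25
python3 - <<'E'
from meas import *
for n in("scene","top"):
    p,d=ctrl.grab_frame(n); cv2.imwrite(f"pics/{n}_placed.png",p[:,:,::-1])
    print(n,rect(n,d,.12,.14,(.5,.72,.08,.22)))
    print(n,rect(n,d,.098,.118,(.5,.72,.01,.3)))
    print(n,rect(n,d,.14,.17,(.5,.72,-.08,.04)))
E
```

```text
t 9.3 pos [0.5972 0.1594 0.2508] rpy deg [-1.7999e+02 -8.0000e-02 -8.6300e+00] F [-0.44 -0.3  -1.3 ] gap 0.0852
tool shift [-0.0002  0.1846  0.0008]
scene [(np.int32(2186), array([597.3, 160.2]), array([ 51.8, 152.3]), 81.4, 0.1285)]
scene [(np.int32(456), array([580.9,  47.8]), array([ 12.3, 129.5]), 81.4, 0.1124), (np.int32(394), array([611.1, 249.3]), array([ 10.3, 130. ]), 81.4, 0.1066), (np.int32(371), array([627.9, 292. ]), array([ 16.1, 110.7]), 89.8, 0.1077), (np.int32(146), array([670.9, 148.7]), array([52.4,  5.4]), 77.9, 0.1084)]
scene [(np.int32(164), array([569.1, -29.9]), array([14.5, 34.2]), 81.6, 0.1541), (np.int32(106), array([573. ,  -5.5]), array([10.8, 30.5]), 80.4, 0.152)]
top [(np.int32(162), array([658.7, 147.6]), array([44.8, 22.1]), 80.0, 0.1271), (np.int32(191), array([592.4, 141. ]), array([53.1, 23.4]), 22.9, 0.1266)]
top [(np.int32(395), array([579.2,  48.3]), array([ 12.8, 129.7]), 81.2, 0.1113), (np.int32(44), array([585.2, 136. ]), array([ 1.4, 53.2]), 81.6, 0.1066)]
top [(np.int32(78), array([571. ,  -5.3]), array([ 9.7, 30.6]), 80.4, 0.1519), (np.int32(126), array([567.3, -29.8]), array([14. , 33.6]), 81.4, 0.1528)]
```

View pics/scene_placed.png

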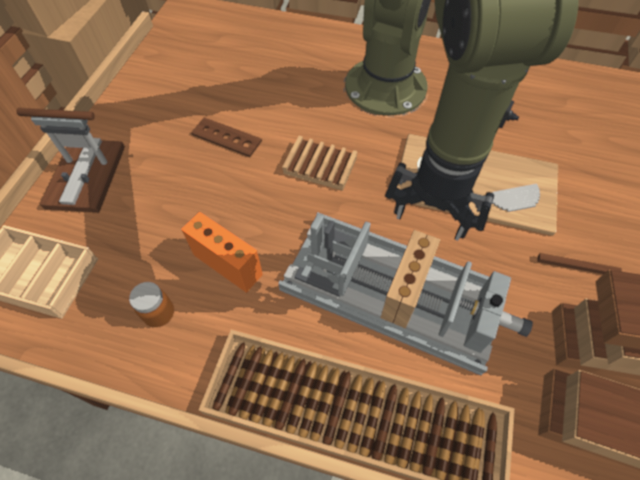

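The mould stands aligned in the bed at scene (410,278), centred across it to within about 1 mm. Next, the grip.

Emit:
{"fn": "apply_moves", "kwargs": {"increments": [[[0,0.03,0,0,0,0],[0,0.045,0,0,0,0],[0,0.045,0,0,0,0],[0,0.04,0,0,0,0],[0,0.0246,0,0,0,0],[0,0,0,0,0,0],[0,0,0,0,0,0],[0,0,0,0,0,0]]]}}

```text
time_s: 10.2
position: [0.569, -0.0215, 0.2494]
ee_rot: [-3.141, 0.002, -0.148]
ft_force: [-0.2, 0.1, 0.6]
finger_gap: 0.0857
```

```bash
python3 go.py 0.5693 -0.0231 0.118
```

```text
t 10.2 pos [ 0.569  -0.0215  0.2494] rpy deg [-1.7995e+02  9.0000e-02 -8.5000e+00] F [-0.22  0.06  0.64] gap 0.0857
tool shift [0.0008 0.0016 0.1314]
```

Emit:
{"fn": "apply_moves", "kwargs": {"increments": [[[0,0.001,0.03,0,0,0],[0,0,0.04,0,0,0],[0,0,0.03,0,0,0],[0,0,0.02,0,0,0],[0,0,0.011,0,0,0],[0,0,0,0,0,0],[0,0,0,0,0,0]]]}}

```text
time_s: 10.9
position: [0.5698, -0.0234, 0.1201]
ee_rot: [-3.141, -0.001, -0.149]
ft_force: [0.6, -0.1, -0.1]
finger_gap: 0.0854
```

Emit:
{"fn": "apply_moves", "kwargs": {"increments": [[[0,0,0,0,0,0],[0,0,0,0,0,0],[0,0,0,0,0,0],[0,0,0,0,0,0],[0,0,0,0,0,0],[0,0,0,0,0,0],[0,0,0,0,0,0],[0,0,0,0,0,0],[0,0,0,0,0,0],[0,0,0,0,0,0]]], "fingers": 0, "squeeze": 35}}

```text
time_s: 11.9
position: [0.57, -0.0237, 0.121]
ee_rot: [-3.141, -0.002, -0.151]
ft_force: [-0.5, 1.2, 7.0]
finger_gap: 0.024
```

```bash
python3 go.py
python3 - <<'E'
from meas import *
for n in("scene",):
    p,d=ctrl.grab_frame(n); cv2.imwrite(f"pics/{n}_grip.png",cv2.resize(p[150:350,240:520,::-1],None,fx=2.8,fy=2.8,interpolation=cv2.INTER_CUBIC))
    print(n,rect(n,d,.098,.118,(.5,.72,.01,.3)))
E
```

```text
t 11.9 pos [ 0.57   -0.0237  0.121 ] rpy deg [-1.7996e+02 -1.3000e-01 -8.6400e+00] F [-0.51  1.25  6.99] gap 0.024
scene [(np.int32(455), array([581.1,  48.4]), array([ 12.9, 129.7]), 81.6, 0.1126), (np.int32(393), array([611.1, 249.3]), array([ 10.4, 128.9]), 81.4, 0.1064), (np.int32(374), array([626.9, 292.5]), array([ 15.8, 111.6]), 89.3, 0.1076), (np.int32(141), array([670.7, 148.8]), array([52.5,  4.9]), 77.7, 0.1081)]
```

View pics/scene_grip.png

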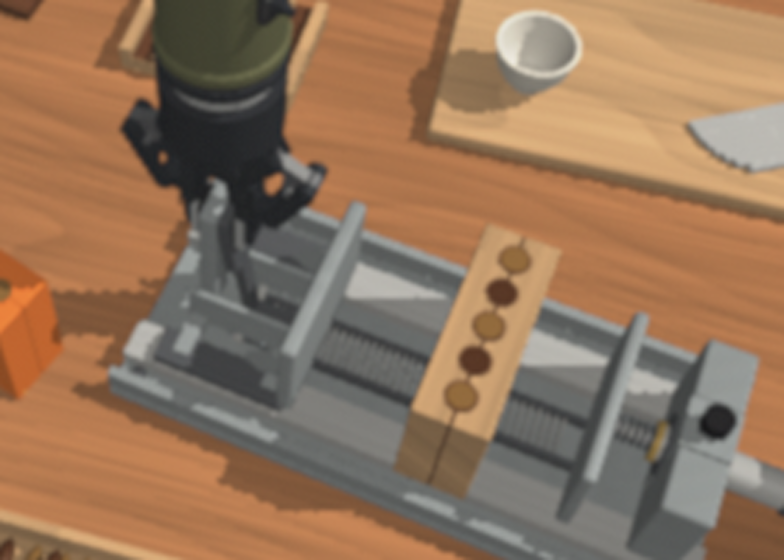

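The release is squeezed (gap 24 mm, jaw still at its start). Now I'll slide the jaw: fast at first, slow before the mould.

Emit:
{"fn": "apply_moves", "kwargs": {"increments": [[[0,-0.004,0,0,0,0],[0,-0.01,0,0,0,0],[0,-0.012,0,0,0,0],[0,-0.012,0,0,0,0],[0,-0.012,0,0,0,0],[0,-0.01,0,0,0,0],[0,-0.005,0,0,0,0],[0,-0.003,0,0,0,0],[0,0,0,0,0,0],[0,0,0,0,0,0]]]}}

```text
time_s: 12.95
position: [0.5803, 0.0438, 0.121]
ee_rot: [-3.14, -0.002, -0.151]
ft_force: [-1.5, 0.8, 6.5]
finger_gap: 0.0241
```

```bash
python3 go.py
python3 - <<'E'
from meas import *
for n in("scene",):
    p,d=ctrl.grab_frame(n)
    print(n,rect(n,d,.098,.118,(.5,.72,.01,.3)))
    print(n,rect(n,d,.12,.14,(.5,.72,.1,.22)))
E
```

```text
t 12.95 pos [0.5803 0.0438 0.121 ] rpy deg [-1.7993e+02 -1.3000e-01 -8.6300e+00] F [-1.51  0.85  6.48] gap 0.0241
scene [(np.int32(446), array([590.8, 116.2]), array([ 12.2, 129.8]), 81.4, 0.1128), (np.int32(87), array([591.1,  49.2]), array([15.5, 35.5]), 32.5, 0.1079), (np.int32(396), array([611. , 249.1]), array([ 10.5, 130.4]), 81.4, 0.1067), (np.int32(363), array([628.8, 293.5]), array([ 15.4, 108.8]), 88.0, 0.1079), (np.int32(143), array([670.7, 148.8]), array([52.4,  5.1]), 78.0, 0.1078)]
scene [(np.int32(2187), array([597.6, 160.1]), array([ 51.9, 152.2]), 81.5, 0.1284)]
```

Emit:
{"fn": "apply_moves", "kwargs": {"increments": [[[0,-0.005,0,0,0,0],[0,-0.003,0,0,0,0],[0,-0.002,0,0,0,0],[0,-0.002,0,0,0,0],[0,-0.002,0,0,0,0],[0,-0.003,0,0,0,0],[0,-0.004,0,0,0,0],[0,-0.004,0,0,0,0],[0,-0.004,0,0,0,0],[0,-0.004,0,0,0,0],[0,-0.004,0,0,0,0],[0,-0.004,0,0,0,0]]]}}

```text
time_s: 14.2
position: [0.5861, 0.0826, 0.121]
ee_rot: [3.14, -0.002, -0.152]
ft_force: [-3.4, -2.7, 8.0]
finger_gap: 0.0236
```

Emit:
{"fn": "apply_moves", "kwargs": {"increments": [[[0,-0.004,0,0,0,0],[0,-0.004,0,0,0,0],[0,-0.004,0,0,0,0],[0,-0.003,0,0,0,0],[0,-0.003,0,0,0,0],[0,-0.002,0,0,0,0],[0,0,0,0,0,0],[0,0,0,0,0,0]]]}}

```text
time_s: 15.0
position: [0.5892, 0.1031, 0.1211]
ee_rot: [-3.141, -0.002, -0.151]
ft_force: [-2.2, -1.7, 7.4]
finger_gap: 0.0237
```

```bash
python3 go.py
cat > look.py <<'E'
from meas import *
import sys
B=np.array([.1504,.9886]); y=[]
p,d=ctrl.grab_frame("scene"); cv2.imwrite(f"pics/scene_{sys.argv[1]}.png",cv2.resize(p[150:370,240:540,::-1],None,fx=2.6,fy=2.6,interpolation=cv2.INTER_CUBIC))
P=cloud("scene",d); 
def f(lo,hi,name):
    for r in rect("scene",d,lo,hi,(.5,.72,.03,.3)):
        if max(r[2])>120: print(name,r,"bed y",round(float((r[1]-[588.6,104.2])@B),1), "bed x",round(float((r[1]-[588.6,104.2])@[.9886,-.1504]),1))
f(.098,.118,"jaw/plate"); f(.121,.14,"mould")
E
python3 look.py s2
```

```text
t 15.0 pos [0.5892 0.1031 0.1211] rpy deg [-1.7999e+02 -1.1000e-01 -8.6700e+00] F [-2.18 -1.7   7.41] gap 0.0237
jaw/plate (np.int32(444), array([601.3, 175.2]), array([ 12. , 132.4]), 81.5, 0.1128) bed y 72.1 bed x 1.9
jaw/plate (np.int32(393), array([611.3, 249.2]), array([ 10.3, 130.6]), 81.4, 0.1066) bed y 146.8 bed x 0.6
mould (np.int32(2268), array([604.2, 207.2]), array([ 52.1, 151.4]), 81.5, 0.1285) bed y 104.2 bed x -0.1
```

View pics/scene_s2.png

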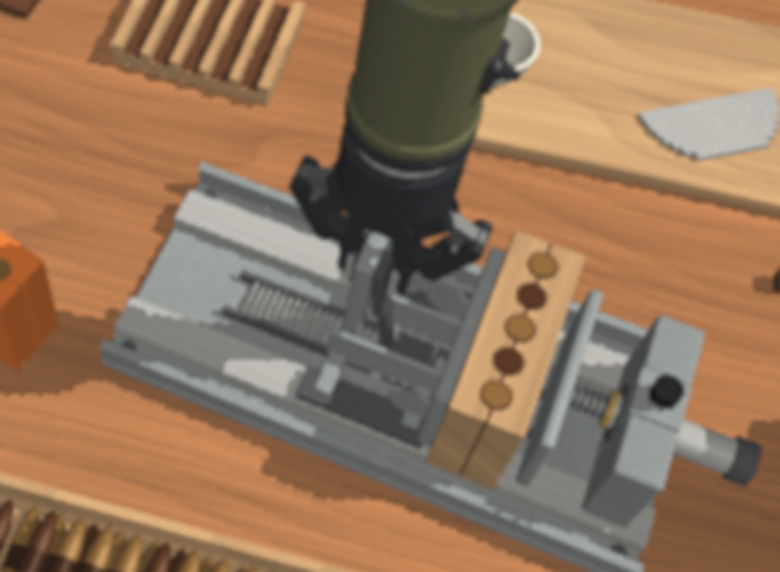

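Jaw and mould are flush, with about 11 mm left to the plate. I'll feel for it.

Emit:
{"fn": "apply_moves", "kwargs": {"increments": [[[0,-0.003,0,0,0,0],[0,-0.003,0,0,0,0],[0,-0.002,0,0,0,0],[0,0,0,0,0,0],[0,0,0,0,0,0],[0,0,0,0,0,0]]]}}

```text
time_s: 15.65
position: [0.5904, 0.1111, 0.121]
ee_rot: [-3.141, -0.002, -0.151]
ft_force: [-2.9, -2.1, 7.6]
finger_gap: 0.0238
```

Emit:
{"fn": "apply_moves", "kwargs": {"increments": [[[0,-0.002,0,0,0,0],[0,-0.002,0,0,0,0],[0,-0.001,0,0,0,0],[0,0,0,0,0,0],[0,0,0,0,0,0],[0,0,0,0,0,0]]]}}

```text
time_s: 16.25
position: [0.5911, 0.1155, 0.121]
ee_rot: [3.141, -0.002, -0.152]
ft_force: [-2.4, -2.3, 8.0]
finger_gap: 0.0234
```

Emit:
{"fn": "apply_moves", "kwargs": {"increments": [[[0,-0.002,0,0,0,0],[0,-0.002,0,0,0,0],[0,-0.001,0,0,0,0],[0,0,0,0,0,0],[0,0,0,0,0,0],[0,0,0,0,0,0]]]}}

```text
time_s: 16.85
position: [0.5916, 0.119, 0.121]
ee_rot: [3.139, -0.001, -0.153]
ft_force: [-3.7, -4.8, 9.5]
finger_gap: 0.0237
```

```bash
python3 go.py;python3 look.py s3
```

```text
t 16.85 pos [0.5916 0.119  0.121 ] rpy deg [ 1.7986e+02 -6.0000e-02 -8.7400e+00] F [-3.68 -4.78  9.49] gap 0.0237
jaw/plate (np.int32(897), array([611.7, 221.3]), array([ 74.2, 143. ]), 81.5, 0.1109) bed y 119.2 bed x 5.2
mould (np.int32(2305), array([606.8, 223. ]), array([ 52.3, 151.8]), 81.5, 0.1284) bed y 120.2 bed x 0.1
```

The plate was felt at about the predicted place (around 4 mm compressed, force rise about 3 N). By notch count, displacement of 156 mm gives about 16 mm compression and about 11 N, so I'll press to about 160 mm.

Emit:
{"fn": "apply_moves", "kwargs": {"increments": [[[0,-0.002,0,0,0,0],[0,-0.002,0,0,0,0],[0,-0.002,0,0,0,0],[0,-0.002,0,0,0,0],[0,-0.002,0,0,0,0],[0,0,0,0,0,0],[0,0,0,0,0,0],[0,0,0,0,0,0]]]}}

```text
time_s: 17.7
position: [0.5927, 0.1261, 0.121]
ee_rot: [3.135, 0.0, -0.154]
ft_force: [-5.8, -9.0, 12.2]
finger_gap: 0.0236
```

```bash
python3 go.py;python3 look.py s4
```

```text
t 17.7 pos [0.5927 0.1261 0.121 ] rpy deg [ 1.7963e+02  1.0000e-02 -8.8400e+00] F [-5.85 -9.03 12.17] gap 0.0236
jaw/plate (np.int32(467), array([604.2, 198.4]), array([ 12.2, 130.8]), 81.4, 0.1127) bed y 95.5 bed x 1.3
jaw/plate (np.int32(275), array([613.3, 261.8]), array([  7.7, 129.3]), 81.3, 0.107) bed y 159.5 bed x 0.7
mould (np.int32(2318), array([608.6, 230.2]), array([ 52.4, 150.7]), 81.5, 0.1284) bed y 127.6 bed x 0.8
```

Emit:
{"fn": "apply_moves", "kwargs": {"increments": [[[0,-0.002,0,0,0,0],[0,-0.002,0,0,0,0],[0,-0.002,0,0,0,0],[0,-0.002,0,0,0,0],[0,-0.002,0,0,0,0],[0,0,0,0,0,0],[0,0,0,0,0,0],[0,0,0,0,0,0]]]}}

```text
time_s: 18.55
position: [0.5937, 0.1331, 0.121]
ee_rot: [3.131, 0.001, -0.156]
ft_force: [-9.6, -15.0, 14.7]
finger_gap: 0.0237
```

```bash
python3 go.py;python3 look.py s5
```

```text
t 18.55 pos [0.5937 0.1331 0.121 ] rpy deg [ 1.7939e+02  8.0000e-02 -8.9500e+00] F [ -9.62 -15.02  14.74] gap 0.0237
jaw/plate (np.int32(630), array([617.9, 209.4]), array([153.1,  56.7]), 12.1, 0.1124) bed y 108.4 bed x 13.1
jaw/plate (np.int32(269), array([614.9, 269. ]), array([  7.8, 128.6]), 81.6, 0.1069) bed y 166.9 bed x 1.2
mould (np.int32(2338), array([609.2, 237.1]), array([ 52.3, 151.5]), 81.5, 0.1284) bed y 134.5 bed x 0.4
```

Compression is about 19 mm (vision), and the force agrees at about 13–14 N. I'll release here.

Emit:
{"fn": "apply_moves", "kwargs": {"increments": [[[0,0,0,0,0,0],[0,0,0,0,0,0],[0,0,0,0,0,0],[0,0,0,0,0,0],[0,0,0,0,0,0],[0,0,0,0,0,0],[0,0,0,0,0,0],[0,0,0,0,0,0]]], "fingers": 100}}

```text
time_s: 19.4
position: [0.5942, 0.141, 0.1193]
ee_rot: [3.142, 0.0, -0.151]
ft_force: [0.7, -1.1, 0.1]
finger_gap: 0.0855
```

```bash
python3 go.py;python3 look.py s6
```

```text
t 19.4 pos [0.5942 0.141  0.1193] rpy deg [180.     0.    -8.62] F [ 0.71 -1.14  0.06] gap 0.0855
jaw/plate (np.int32(276), array([613.4, 263.6]), array([  7.7, 131. ]), 81.3, 0.1068) bed y 161.3 bed x 0.5
mould (np.int32(2153), array([608.7, 231.7]), array([ 52.2, 152. ]), 81.3, 0.1284) bed y 129.1 bed x 0.7
```

View pics/scene_s6.png

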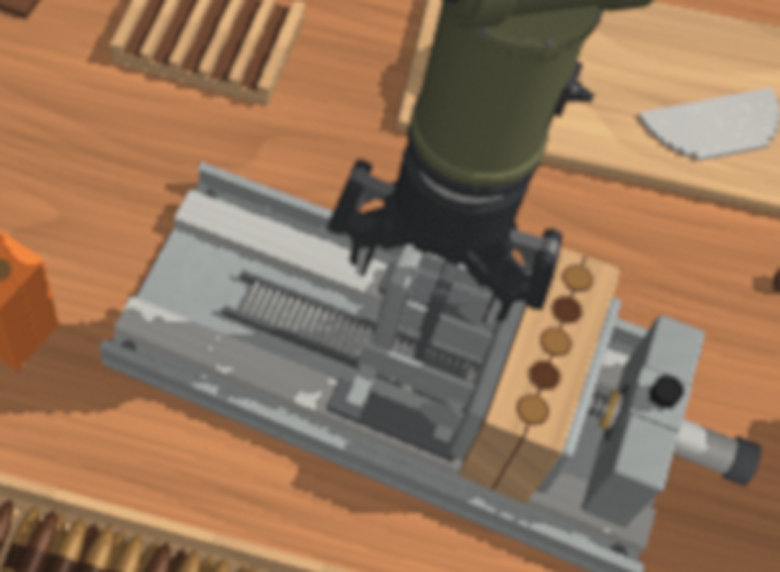

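The latch appears dropped, with the mould at bed y 129.1. That is about 13.6 mm compression, or roughly 9.5 N. The gripper sprang about 12 mm forward of the grip centre, so I'll centre it and lift.

Emit:
{"fn": "apply_moves", "kwargs": {"increments": [[[0,0.005,0,0,0,0],[0,0.006,0,0,0,0],[0,0,0,0,0,0],[0,0,-0.02,0,0,0],[0,0,-0.04,0,0,0],[0,0,-0.05,0,0,0],[0,0.03,-0.05,0,0,0],[0,0.05,-0.02,0,0,0],[0,0.05,0,0,0,0],[0,0.05,0,0,0,0],[0,0.04,0,0,0,0],[0,0,0,0,0,0]]]}}

```text
time_s: 20.65
position: [0.5593, -0.0886, 0.2906]
ee_rot: [3.137, 0.0, -0.163]
ft_force: [0.1, 0.6, -0.5]
finger_gap: 0.0856
```

Emit:
{"fn": "apply_moves", "kwargs": {"increments": [[[0,0.03,0,0,0,0],[0,0.04,0,0,0,0],[0,0.04,0,0,0,0],[0,0.03,0,0,0,0],[0,0,0,0,0,0],[0,0,0,0,0,0],[0,0,0,0,0,0],[0,0,0,0,0,0]]]}}

```text
time_s: 21.45
position: [0.5402, -0.2162, 0.2909]
ee_rot: [-3.141, -0.0, -0.148]
ft_force: [-0.0, -0.1, 0.1]
finger_gap: 0.0853
```

```bash
python3 go.py;python3 look.py s7
python3 - <<'E'
from meas import *
B=np.array([.1504,.9886])
for n in("scene","top"):
    p,d=ctrl.grab_frame(n)
    if n=="top": cv2.imwrite("pics/top_end.png",cv2.resize(p[155:290,100:340,::-1],None,fx=3.3,fy=3.3,interpolation=cv2.INTER_CUBIC))
    for z0,z1 in((.14,.17),(.121,.135),(.098,.118)):
        for r in rect(n,d,z0,z1,(.5,.72,.05,.3)): print(n,r,"bed y",round(float((r[1]-[588.6,104.2])@B),1))
E
```

```text
t 21.45 pos [ 0.5402 -0.2162  0.2909] rpy deg [-1.7998e+02 -2.0000e-02 -8.4700e+00] F [-0.03 -0.14  0.14] gap 0.0853
jaw/plate (np.int32(628), array([617.1, 203.8]), array([151.3,  55.9]), 11.6, 0.1125) bed y 102.8 bed x 13.2
jaw/plate (np.int32(274), array([612.7, 263.7]), array([  7.8, 131.2]), 81.4, 0.1071) bed y 161.3 bed x -0.2
mould (np.int32(2311), array([608.3, 231.8]), array([ 52.1, 151.7]), 81.4, 0.1284) bed y 129.1 bed x 0.3
scene (np.int32(163), array([591.4, 122.1]), array([14.2, 35.6]), 81.2, 0.1546) bed y 18.1
scene (np.int32(107), array([596., 150.]), array([ 9.9, 30.7]), 81.5, 0.1525) bed y 46.4
scene (np.int32(2316), array([608.3, 231.8]), array([ 52.2, 152.7]), 81.4, 0.1284) bed y 129.1
scene (np.int32(31), array([607.1, 120.2]), array([14.2,  5.3]), 89.6, 0.128) bed y 18.6
scene (np.int32(637), array([617.9, 203.9]), array([150.8,  55.1]), 11.5, 0.1125) bed y 103.0
scene (np.int32(272), array([613.5, 263.6]), array([  7.8, 128.8]), 81.4, 0.107) bed y 161.3
scene (np.int32(41), array([605.2, 121.7]), array([ 9.7, 15.6]), 15.8, 0.1083) bed y 19.8
scene (np.int32(30)
[... 181 characters left out ...]
 array([594.8, 149.9]), array([10.4, 30.6]), 81.0, 0.1512) bed y 46.1
top (np.int32(134), array([590.5, 122.4]), array([14.2, 33.6]), 82.7, 0.1533) bed y 18.3
top (np.int32(1881), array([607.5, 231.6]), array([ 53.4, 150.3]), 81.4, 0.1272) bed y 128.8
top (np.int32(265), array([627.1, 296. ]), array([ 16.7, 109.4]), 84.2, 0.1061) bed y 195.4
top (np.int32(527), array([601.3, 201.2]), array([ 25.1, 149.6]), 76.2, 0.111) bed y 97.8
top (np.int32(111), array([612. , 265.9]), array([  5.7, 128. ]), 81.6, 0.105) bed y 163.4
top (np.int32(31), array([593. , 146.1]), array([ 7.3, 29.5]), 66.7, 0.1078) bed y 42.1
top (np.int32(29), array([587.5, 116.3]), array([ 5.2, 31.5]), 71.4, 0.1076) bed y 11.8
```

View pics/scene_s7.png

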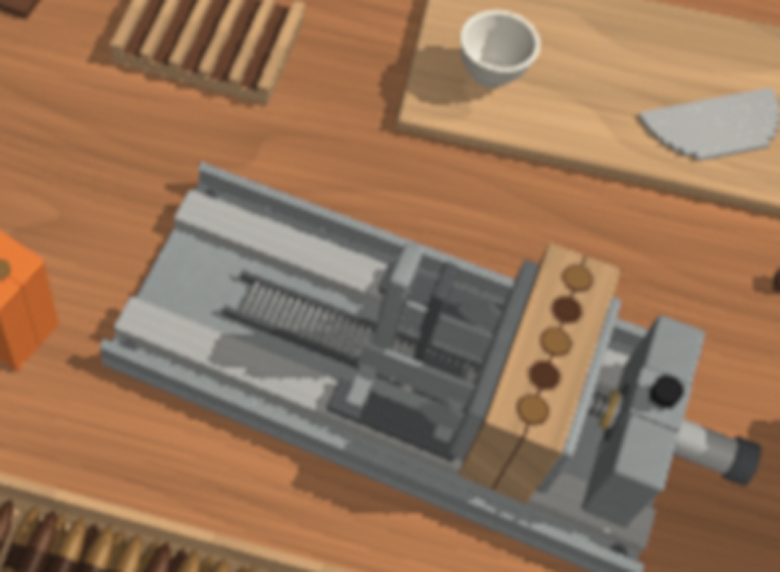

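Post–lever spacing is now 28 mm, which matches lever = 0 from the text. The plate's far edge moved 13.2 mm, so about 9 N, and the robot is clear. Handing in.

```bash
python3 -c "
from plant import ctrl
print(ctrl.hand_in())"
```

```text
the job is handed in; nothing more can be done
None
```

I stood the mould in the press bed, slid the jaw with its release squeezed until the spring plate was about 19 mm compressed, and let go. I handed in at about 21.6 s; no verdict is reported, so the clamp force below is worked out from the pictures.

- **Mould:** it stands aligned with the bed, less than 1 mm off centre across it. Its top is at 0.127–0.128 m, the right height for standing on the rails, and two pictures gave the same place.
- **Clamp force:** the plate's travel after release is 13.2 mm by its far edge and 13.6 mm by the mould. At 0.7 N per mm that is about 9–9.5 N, less up to 1 N of drag.
- **Peak force:** about 14 N on the mould, estimated from the 19 mm compression plus drag. The wrist reading along the bed, about 16 N less some 2.5 N measured before the plate was met, agrees.
- **Lever:** the spacing between post and lever is 28 mm, which matches the tooth being home.
- **Robot:** the arm is clear of the press and the wrist reads about 0 N.

**Disagreements:**
- **Lever before the squeeze:** that spacing measured only about 25 mm at the start. The tooth was probably not fully seated then.
- **Gripper on release:** it sprang about 8 mm forward when the fingers opened. I saw no harm from it, and the gripper was re-centred before lifting.

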